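# Hook a pedal return spring onto its anchor post

## Robot

A 6-joint arm with a two-finger parallel gripper is mounted at the origin on a cart in front of the work surface, level with it; the furniture and walls round the work are solid. World frame = base frame: x ahead of the robot, y to its left, z up, the work surface at z = 0. Lengths are in m, angles in rad, forces in N, time in s.
With the tool pointing down it reaches from about 0.35 to 0.725 m from the base axis. Payload 4.3 kg.
Tool frame: the origin (TCP) lies at the very end of the fingers, on their centre line; the grasp point (between the pads) lies 19 mm behind it; z points along the fingers, y is the direction in which the jaws open and shut (so a half turn about z gives the same grasp; the last joint's range is limited). The gripper opens to 85 mm and grips with 20 to 120 N. Pads are 22 mm wide; open, the fingers measure 114 mm over their backs; the gripper's body (76 mm by 85 mm) begins 54 mm behind the grasp point. The pads swing forward as they close: fully open they stand 13 mm farther back than shut.
Start: joints at [-1.456, 0.377, 0.081, 1.274, 0, 1.46], TCP at [0.128, -0.561, 0.231] pointing down, gripper open.
Joint ranges: [-2.72, 2.72], [-0.84, 1.66], [-1.02, 1.22], [-1.77, 2.12], [-1.37, 1.28], [-3.14, 3.14]. Speed limits (rad/s): [2.57, 2.57, 3.14, 3.14, 3.14, 3.14].

## Interface

Orientations are given as a unit quaternion [x, y, z, w].
In Python, from cell import arm, imaging gives the robot as it stands.
- The arm moves only by the tool jog_arm, never from a script. Its argument "rows" is one flat list of numbers, 4 for each row, row after row: the shift along the world's x, y, z in mm, then the turn about the world's z in rad. A call has 1 to 8 rows; each row is the pose to reach, as a shift and turn from the pose measured when the call began; what a row does not reach only later rows make up. A row lasts 1/10 s, in which the tool goes at most 50 mm and 8.59 degrees, less where a joint would pass 70% of its speed; a pose out of reach is approached as far as the arm can. A call with a gripper value outside its range is refused whole. "grip" is the finger opening in mm, from 0 to 85.4, set as the call begins (left out, the last holds). The fingers move at their own pace and stop on an object; the grip force is fixed at half the most. Time passes only in rows, so rows that repeat a pose let the fingers close. It gives the time, the measured TCP pose, the force and the opening at its end, in the units of the state.
- arm.observe(): the state, without advancing time (a new reading comes with each control period).
- imaging.snapshot(name): name is "scene" or "top"; returns a dict with "frame" (420x560x3 uint8, blue, green, red), "camera_matrix" (3x3 intrinsics, pixels), "cam_to_world" (4x4, takes a point from camera to world coordinates). Camera axes: x right, y down, z forward; pixel columns grow to the right and rows downward; lengths in m; the calibration is good to about 2 mm. A picture is of the moment at which its call begins. There is no depth.
- arm.job_done(): hands the job in, once; it reports no verdict.
The state is a dict: "time": time; "joint_pos": joint angles; "joint_velocities": joint speeds; "joint_efforts": joint torques, N m; "position": TCP position; "tool_rot": TCP orientation; "ft_force": force on the tool from outside, world axes, zero at the start; "wrist_torque": the same for the moment, N m; "finger_gap": opening from 0.0 (shut) to 1.0 (fully open).
Only numpy, scipy, OpenCV 4.12 (cv2) and the standard library are available. Lean on these libraries where they do the work, as an engineer would, in place of code of your own. Each camera call takes 0.05 s, during which the arm holds its last target.

## Task

Take the yellow-handled spring puller out of its wooden stand, put its pin in the slot in the outer end of the brass end link, stretch the spring with it and press the link down over the headed anchor post, then ease back so that the link stays caught under the post's head. Feel for the post, which is clamped at an unmeasured place along its slot: stretch the spring only with the puller, never with the fingers, and never load the link with more than about 25 N. Finally hang the puller upright in its stand again, flange down on the wood, and leave the other things on the bench as they are.

Things in the scene. Friction and masses are not known exactly. Their poses are not given: they have to be found in the camera images.
- base_plate: Grey fixed steel plate, 250 x 90 x 8 mm, of a pedal return unit. Origin: centre of its underside; x runs along the spring, from the lug to the anchor post, y across, z up. The lug (14 mm thick, 56 mm high, with a red lever) stands at x = -99 mm, y = 0.
- slot_mid (a point): Middle of the post's slot on the plate's top (plate x = 40, z = 8 mm). The post stands upright in the slot at an unmeasured plate x between 28 and 52 mm, y = 0: find it by feel or sight. Shank 7 mm in diameter; head 13 mm in diameter, its lower edge 30 mm and its top 36 mm above the plate's underside, slightly bevelled; foot nut 19 mm across, 5 mm high.
- spring_root (a point): Point about which the near end of the spring bends: plate x = -95, y = 0, z = 48.5 mm. The spring stands out level by itself; it bends down by up to 0.24 rad (1.8 N m per rad: about 2 N at the link to press it under the head) and springs back; it does not swing sideways.
- spring_stretch (a joint): Stretch of the coil spring, which runs out of a black guard tube (26 mm thick, 58 mm long), in m along its own axis: 0 slack, grows as the link is pulled away from the lug, at most 0.055; it pulls back with 230 N per m. Slack, the post hole lies 105 mm from the spring's root, at plate x = 10 mm. Caught on the post, the stretch is 5 mm less than with the hole centred over the post.
- end_link: Brass end link, a flat plate 60 x 32 x 5 mm (x points away from the lug). Origin: centre of the 17 mm post hole at mid thickness. Pull slot 16 x 10 mm centred at x = 26 mm; the plate reaches from x = -20 to 40 mm. Slack, its middle is about 48 mm above the plate's underside. Caught, its middle is below 29.5 mm with the spring stretched.
- pull_slot (a point): Centre of the through slot for the pin, 16 mm long (x) and 10 mm wide (y), at mid thickness of the end link; axes as the link's.
- post_hole (a point): Centre of the 17 mm post hole at mid thickness of the end link; axes as the link's.
- spring_puller: Loose spring puller, about 0.18 kg, 120 mm long, upright. Origin: tip of its pin, z up along the tool. Pin 6 mm in diameter, 12 mm long, its last 4 mm tapered; above it a shoulder 15 mm in diameter (z = 12 to 18 mm) that presses on the link; shank 9 mm in diameter; flange 36 mm in diameter at z = 62 to 67 mm.
- puller_grip (a point): Middle of the puller's yellow, black-ribbed handle, 95 mm above the pin's tip. The handle reaches from 67 to 117 mm above the tip, 24 mm thick (x) and 34 mm wide (y). Grip it across x and pull with the fingers closing along the spring, so that the pull cannot twist it in the grip; under load its tip still lags by up to 12 mm.
- puller_stand: Fixed wooden stand, block 64 x 64 x 70 mm on a thin 90 mm foot, with an upright through hole 23 mm in diameter in its middle. Origin: centre of its underside. The puller hangs in it with its flange on the top, so the tip is 8 mm above the bench.
- stand_mouth (a point): Centre of the stand's hole at its top, z = 70 mm.
- oil_bottle: Yellowish bottle with a red spout, 43 x 43 x 120 mm, bystander; origin at the centre of its underside.
- solder_spool: Black spool of white wire, 55 mm across, 33 mm high, bystander; origin at the centre of its underside.
- red_pliers: Red-handled pliers lying flat, 56 x 132 x 12 mm, bystander; origin at the centre of its underside.
Things that resemble listed ones, but are neither listed nor needed, are in the scene too. What is shaped like the spring_puller but purple is not meant. Of the things shaped like the puller_stand, the wooden one is meant.

How it is judged:
On the way, in this order (a step that is already met when the one before it is completed fails the run):
1. the spring is stretched at least 12 mm with the puller in the link (value of joint spring_stretch above 0.012 m and contact force between spring_puller and end_link above 1 N), for 0.1 s.
2. the link is caught under the post's head: it stays stretched and low with the puller off it (value of joint spring_stretch above 0.011 m and z of post_hole in the frame of base_plate below 0.0295 m and contact force between spring_puller and end_link below 0.05 N), for 0.3 s.
At the end, for the whole second after the job is handed in: The spring is held stretched (by 11 mm or more) with the middle of the link's post hole lower than 29.5 mm above the plate's underside, so the link is under the post's head; the puller hangs at rest in its stand, within 10 mm of the hole's middle, tip no higher than 12 mm, upright within 0.08 rad (value of joint spring_stretch above 0.011 m and z of post_hole in the frame of base_plate below 0.0295 m and horizontal distance between spring_puller and stand_mouth below 0.01 m and height (world z) of spring_puller below 0.012 m and angle between spring_puller's own z axis and vertical below 0.08 rad and linear speed of spring_puller below 0.02 m/s and velocity of joint spring_stretch below 0.01 m/s); the robot touches nothing.
It fails at once if the puller loads the link with more than 25 N (contact force between spring_puller and end_link above 25 N).
It fails at once if the fingers touch the link (contact force between the fingers and end_link above 0.5 N).
It fails at once if the oil bottle, the spool or the pliers are moved by more than 15 mm (distance of any of oil_bottle, solder_spool, red_pliers from where it was at the start of the episode above 0.015 m).
It also fails if it takes over 67 s, if anything falls off the work surface, if the arm or the gripper's body presses on something with over 40 N, if the wrist force passes 120 N, or if a joint passes its speed limit or range.

## Working session

There is one attempt and no reset: what is moved stays moved. The work goes in short steps, Python scripts to look and compute and a tool call to move; the robot and the scene stay as the last step left them, time stands still between calls to the robot, and variables do not carry over. Pictures are saved under pics/ and viewed, and the job is handed in when it is done.

Besides the shell and the picture viewer there is one more tool, called after "Emit:" by a JSON object that holds its "op" and its "data", one argument or row to a line. jog_arm: Moves the arm, as the interface text tells. Its arguments: {"type":"object","properties":{"rows":{"type":"array","items":{"type":"number"}},"grip":{"type":"number"}},"required":["rows"]}

```bash
ls; mkdir -p pics; cat > h.py <<'E'
import sys; sys.path.insert(0,'.')
import numpy as np, cv2, json
from cell import arm, imaging
def snap(n,tag):
    s=imaging.snapshot(n); cv2.imwrite(f'pics/{tag}.png',s['frame']); 
    np.savez(f'pics/{tag}.npz',f=s['frame'],K=s['camera_matrix'],T=s['cam_to_world']); return s
def load(tag): 
    d=np.load(f'pics/{tag}.npz'); return d['f'],d['K'],d['T']
def ray(K,T,u,v):
    d=T[:3,:3]@np.linalg.solve(K,[u,v,1.]); return T[:3,3],d/np.linalg.norm(d)
def onz(K,T,u,v,z):
    o,d=ray(K,T,u,v); return o+d*(z-o[2])/d[2]
def proj(K,T,p):
    q=T[:3,:3].T@(np.array(p)-T[:3,3]); q=K@q; return q[:2]/q[2]
def tri(a,b):
    (o1,d1),(o2,d2)=a,b
    A=np.stack([d1,-d2],1); t=np.linalg.lstsq(A,o2-o1,rcond=None)[0]
    p,q=o1+t[0]*d1,o2+t[1]*d2; return (p+q)/2,np.linalg.norm(p-q)
def st():
    s=arm.observe(); print({k:np.round(v,4).tolist() for k,v in s.items()})
E
python3 - <<'E'
from h import *
for n in('scene','top'):
    s=snap(n,n+'0'); print(n,np.round(s['camera_matrix'],1).tolist(),np.round(s['cam_to_world'],3).tolist())
st()
E
```

```text
pics
scene [[485.0, 0.0, 280.6], [0.0, 485.0, 209.3], [0.0, 0.0, 1.0]] [[-0.669, -0.543, 0.507, -0.171], [-0.743, 0.495, -0.45, 0.473], [-0.007, -0.678, -0.735, 1.142], [0.0, 0.0, 0.0, 1.0]]
top [[470.8, 0.0, 285.6], [0.0, 470.8, 206.3], [0.0, 0.0, 1.0]] [[0.008, -0.995, 0.096, 0.4], [-1.0, -0.007, 0.01, -0.201], [-0.01, -0.096, -0.995, 1.636], [0.0, 0.0, 0.0, 1.0]]
{'time': 0.1, 'joint_pos': [-1.4563, 0.378, 0.0798, 1.2744, -0.0, 1.4605], 'joint_velocities': [-0.0024, -0.0017, 0.004, -0.0, -0.0005, 0.0001], 'joint_efforts': [0.0011, -46.4693, 27.0582, 0.012, -0.0001, 0.0], 'position': [0.1281, -0.56, 0.2305], 'tool_rot': [0.9937, 0.1122, -0.0, -0.0009], 'ft_force': [0.3614, -0.8615, 0.1039], 'wrist_torque': [-0.0302, -0.0254, -0.0741], 'finger_gap': 0.9969}
```

View pics/scene0.png

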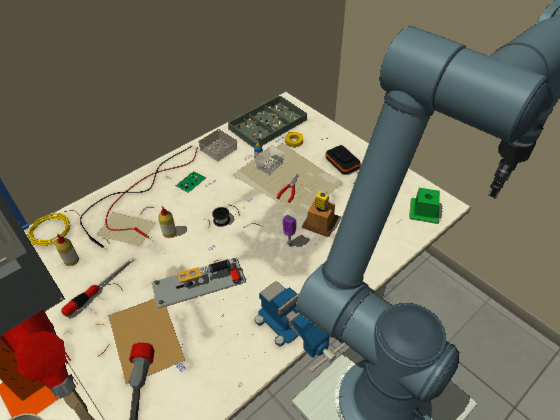

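View pics/top0.png

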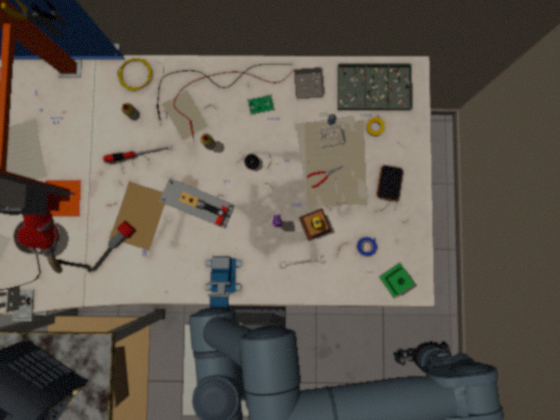

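The scene view shows the yellow-handled puller in the wooden stand at about (321,205). The purple lookalike is at (289,228) and the green stand at (426,205). The unit is at about (200,280). In the top view the same things are at (316,223), (278,221), (398,280) and (198,202). The yellow puller and the wooden stand fit the description by colour, so I'll confirm with enlarged crops.

```bash
python3 - <<'E'
from h import *
f,K,T=load('scene0'); g,_,_=load('top0')
a=cv2.resize(f[240:315,140:260],(800,500),interpolation=cv2.INTER_CUBIC); cv2.imwrite('pics/c1.png',a)
b=cv2.resize(g[170:240,150:250],(800,560),interpolation=cv2.INTER_CUBIC); cv2.imwrite('pics/c2.png',b)
c=np.hstack([cv2.resize(f[180:255,270:350],(400,375),interpolation=cv2.INTER_CUBIC),cv2.resize(g[190:250,265:345],(400,300),interpolation=cv2.INTER_CUBIC)[:300].copy() if 0 else cv2.copyMakeBorder(cv2.resize(g[190:250,265:345],(400,300),interpolation=cv2.INTER_CUBIC),0,75,0,0,0)]); cv2.imwrite('pics/c3.png',c)
E
```

```text
(no output)
```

View pics/c1.png

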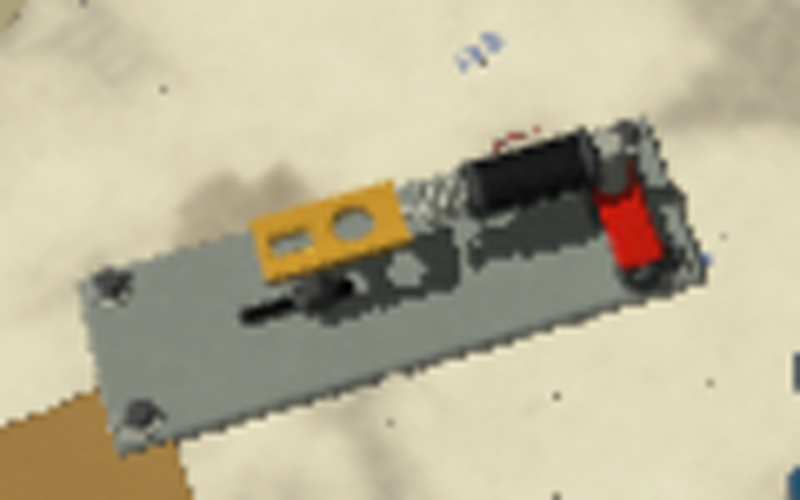

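View pics/c2.png

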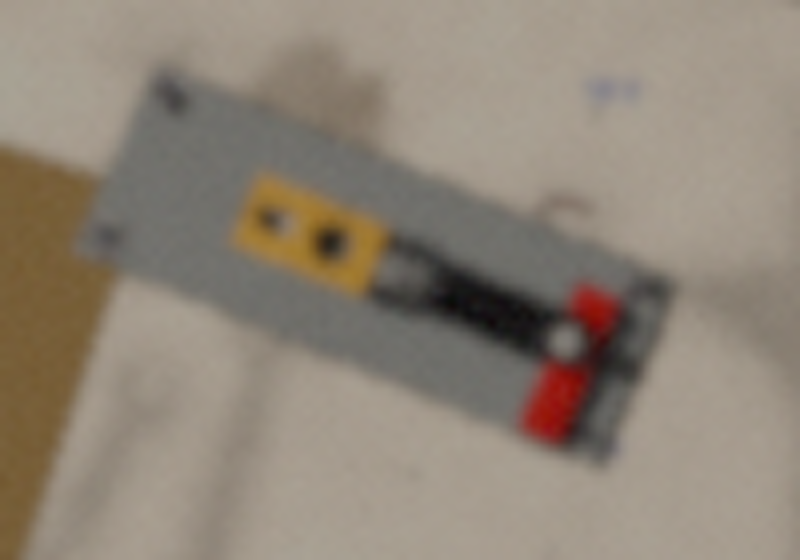

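View pics/c3.png

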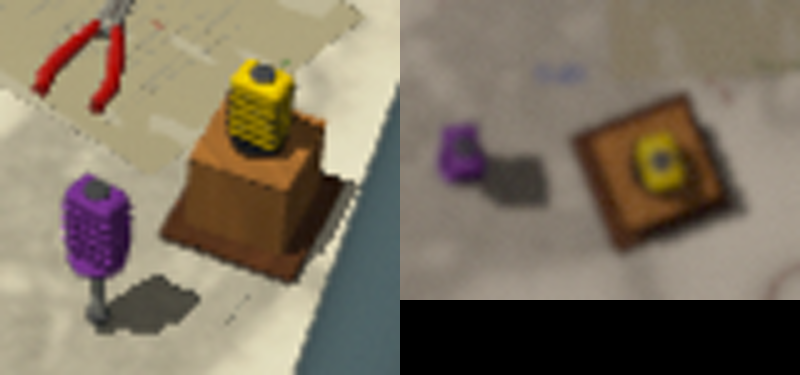

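The crops confirm the yellow puller in the wooden stand. The purple one stands in open air. Brass link, pull slot, hole and guard tube are all visible. Next I measure.

```bash
cat > meas.py <<'E'
from h import *
def comp(mask,near,amin=20):
    n,l,s,c=cv2.connectedComponentsWithStats(mask.astype(np.uint8))
    b=[(np.hypot(*(c[i]-near)),i) for i in range(1,n) if s[i][4]>=amin]
    i=min(b)[1]; return (l==i).astype(np.uint8), s[i], c[i]
def hsv(f): return cv2.cvtColor(f,cv2.COLOR_BGR2HSV)
def rng(h,lo,hi): return cv2.inRange(h,np.array(lo),np.array(hi))>0
E
python3 - <<'E'
from meas import *
for tag,lk,yl,rd in(('scene0',(190,274),(322,203),(236,271)),('top0',(188,200),(317,222),(222,215))):
    f,K,T=load(tag);h=hsv(f)
    for nm,near in(('link',lk),('pull',yl)):
        print(tag,nm,[h[int(near[1])+dy,int(near[0])+dx].tolist() for dx,dy in((0,0),(2,0),(0,-2),(-3,1))])
    m,s,c=comp(rng(h,(12,120,90),(35,255,255)),lk); print('link',s,c)
    cn=max(cv2.findContours(m,0,1)[0],key=cv2.contourArea); r=cv2.minAreaRect(cn); print(r)
    for p in cv2.boxPoints(r): print(' ',np.round(onz(K,T,*p,.0505),4))
    print(' centre->z.048',onz(K,T,*r[0],.048))
    m,s,c=comp(rng(h,(22,150,80),(33,255,255)),yl); print('pull',s,c)
    cn=max(cv2.findContours(m,0,1)[0],key=cv2.contourArea); r=cv2.minAreaRect(cn); print(r)
    for p in cv2.boxPoints(r): print(' ',np.round(onz(K,T,*p,.125),4))
E
```

```text
scene0 link [[24, 48, 139], [45, 22, 138], [20, 166, 103], [20, 181, 193]]
scene0 pull [[25, 232, 99], [25, 255, 118], [25, 255, 118], [25, 244, 96]]
link [178 267  24  15 186] [188.94086022 274.24731183]
((189.20591735839844, 274.3235778808594), (9.943960189819336, 22.55581283569336), 75.96376037597656)
  [0.5999 0.1704 0.0505]
  [0.5745 0.1153 0.0505]
  [0.5437 0.1292 0.0505]
  [0.5689 0.1834 0.0505]
 centre->z.048 [0.57340432 0.14901558 0.048     ]
pull [316 192  13  18 141] [320.70921986 200.31914894]
((320.5945739746094, 200.0675811767578), (11.763435363769531, 15.660074234008789), 17.10272979736328)
  [ 0.4796 -0.2278  0.125 ]
  [ 0.5136 -0.2804  0.125 ]
  [ 0.4812 -0.2946  0.125 ]
  [ 0.4483 -0.2419  0.125 ]
top0 link [[19, 181, 144], [15, 146, 61], [20, 175, 150], [19, 164, 162]]
top0 pull [[16, 47, 71], [23, 169, 104], [21, 136, 107], [25, 208, 130]]
link [180 193  19  14 137] [188.77372263 199.13138686]
((188.74139404296875, 199.10345458984375), (17.72637367248535, 8.797531127929688), 23.198591232299805)
  [0.5721 0.1784 0.0505]
  [0.5998 0.1674 0.0505]
  [0.5763 0.1113 0.0505]
  [0.5487 0.1223 0.0505]
 centre->z.048 [0.57449025 0.14534537 0.048     ]
pull [312 217  10  11  74] [316.31081081 222.17567568]
((316.5, 222.0), (10.0, 9.0), 90.0)
  [ 0.5108 -0.2701  0.125 ]
  [ 0.511 -0.299  0.125]
  [ 0.4789 -0.299   0.125 ]
  [ 0.4787 -0.2701  0.125 ]
```

```bash
python3 - <<'E'
from meas import *
for tag,cs in(('top0',[(170,178.5),(160,200.6),(225.6,227.7),(235,205.6)]),('scene0',[(152,282.7),(157.7,307.8),(246,281),(236,258)])):
    f,K,T=load(tag);h=hsv(f).astype(int)
    P=[onz(K,T,*c,.008) for c in cs]
    for p in P: print(np.round(p,4))
    A,B,C,D=P
    print('len',np.linalg.norm(A-D),np.linalg.norm(B-C),'w',np.linalg.norm(A-B),np.linalg.norm(C-D),'c',np.mean(P,0),'ang',np.degrees(np.arctan2(*((A+B-C-D)[[1,0]]))))
    # color fit
    g=cv2.resize(f,None,fx=8,fy=8,interpolation=cv2.INTER_CUBIC)
    bgr=g.astype(int); d=bgr[...,2]-bgr[...,0]   # table R-B large
    poly=np.array([np.array(c) for c in cs]); ctr=poly.mean(0)
    roi=np.zeros(g.shape[:2],np.uint8); cv2.fillConvexPoly(roi,np.int32(((poly-ctr)*1.12+ctr)*8),1)
    u,v=ctr
    print('sample R-B: plate',f[int(cs[0][1])+4,int(cs[0][0])+2],'table',f[int(cs[1][1])+12,int(cs[1][0])+20])
E
```

```text
[0.651  0.2218 0.008 ]
[0.573  0.2543 0.008 ]
[0.4802 0.0234 0.008 ]
[ 0.5573 -0.0077  0.008 ]
len 0.2479626199276669 0.24882328731653539 w 0.08454520320246064 0.08316466332667453 c [0.56535544 0.12295824 0.008     ] ang 67.942511009235
sample R-B: plate [71 75 76] table [127 140 151]
[0.6473 0.2306 0.008 ]
[0.5674 0.2624 0.008 ]
[0.4746 0.0323 0.008 ]
[0.5565 0.003  0.008 ]
len 0.24505830253086927 0.24813041799234456 w 0.08598188126619424 0.08697385585435705 c [0.56141277 0.1320886  0.008     ] ang 68.14435876234866
sample R-B: plate [124 137 131] table [157 185 190]
```

```bash
cat > edge.py <<'E'
from meas import *
def edgefit(val,p,q,thr,half=4,n=40,margin=.08):
    """val image float; find crossings of thr along normals of p-q; returns line (vx,vy,x0,y0), resid"""
    p,q=np.float64(p),np.float64(q); d=(q-p)/np.linalg.norm(q-p); nrm=np.array([-d[1],d[0]])
    ts=np.linspace(margin,1-margin,n); ss=np.arange(-half,half+.01,.25); pts=[]
    for t in ts:
        c=p+(q-p)*t; P=c+ss[:,None]*nrm
        pr=cv2.remap(val.astype(np.float32),P[:,0].astype(np.float32)[None],P[:,1].astype(np.float32)[None],cv2.INTER_LINEAR)[0]
        k=np.where((pr[:-1]-thr)*(pr[1:]-thr)<0)[0]
        if len(k)==0: continue
        k=k[np.argmax(np.abs(pr[k+1]-pr[k]))]
        pts.append(P[k]+(P[k+1]-P[k])*(thr-pr[k])/(pr[k+1]-pr[k]))
    pts=np.float32(pts)
    L=cv2.fitLine(pts,cv2.DIST_HUBER,0,.01,.01).ravel()
    r=np.abs((pts-L[2:])@np.array([-L[1],L[0]])); pts=pts[r<max(.5,2*np.median(r))]
    L=cv2.fitLine(pts,cv2.DIST_HUBER,0,.01,.01).ravel()
    r=(pts-L[2:])@np.array([-L[1],L[0]])
    return L,len(pts),r.std()
def isect(a,b):
    A=np.array([a[:2],-b[:2]]).T; t=np.linalg.solve(A,b[2:]-a[2:]); return a[2:]+t[0]*a[:2]
E
python3 - <<'E'
from edge import *
for tag,cs in(('top0',[(169.5,178),(159.5,200.1),(225.1,227.2),(234.5,205.1)]),('scene0',[(151.5,282.2),(157.2,307.3),(245.5,280.5),(235.5,257.5)])):
    f,K,T=load(tag);b=cv2.GaussianBlur(f,(0,0),.6).astype(float); val=b[...,0]/(b[...,2]+1)
    for it in range(2):
        Ls=[edgefit(val,cs[i],cs[(i+1)%4],.885) for i in range(4)]
        print([(n,round(float(r),2)) for _,n,r in Ls])
        cs=[isect(Ls[i-1][0],Ls[i][0]) for i in range(4)]
    print(tag,np.round(cs,1).tolist())
    P=[onz(K,T,*c,.008) for c in cs]; A,B,C,D=P
    print('len',np.linalg.norm(A-D),np.linalg.norm(B-C),'w',np.linalg.norm(A-B),np.linalg.norm(C-D),'c',np.mean(P,0),'ang',np.degrees(np.arctan2(*((A+B-C-D)[[1,0]]))))
    print(np.round(P,4).tolist())
E
```

```text
[(34, 0.19), (33, 0.12), (30, 0.08), (35, 0.18)]
[(34, 0.17), (36, 0.14), (34, 0.13), (37, 0.18)]
top0 [[168.0, 177.5], [160.39999389648438, 201.1999969482422], [221.3000030517578, 226.6999969482422], [230.89999389648438, 203.1999969482422]]
len 0.23955173162193197 0.23152852637699614 w 0.08715968939517678 0.08793829080978625 c [0.56857588 0.13163774 0.008     ] ang 68.0198630540669
[[0.6546, 0.2289, 0.008], [0.5707, 0.2528, 0.008], [0.4835, 0.0383, 0.008], [0.5655, 0.0065, 0.008]]
[(40, 0.21), (35, 0.12), (32, 0.19), (26, 0.2)]
[(40, 0.21), (38, 0.13), (24, 0.17), (25, 0.17)]
scene0 [[151.0, 282.0], [158.10000610351562, 307.6000061035156], [242.5, 282.20001220703125], [233.5, 258.0]]
len 0.24037905062975756 0.23673098869771989 w 0.08910143597628627 0.08986908301645372 c [0.56448602 0.13570979 0.008     ] ang 67.97171418641479
[[0.6512, 0.2313, 0.008], [0.5673, 0.2612, 0.008], [0.4781, 0.0419, 0.008], [0.5614, 0.0083, 0.008]]
```

```bash
python3 - <<'E'
from meas import *
f,K,T=load('scene0'); g,K2,T2=load('top0')
print('cap',tri(ray(K,T,322.5,193.9),ray(K2,T2,316.5,221.5)))
print(onz(K,T,322.5,193.9,.128),onz(K2,T2,316.5,221.5,.128))
print('link ctr tri',tri(ray(K,T,189.2,274.3),ray(K2,T2,188.74,199.1)))
a=cv2.resize(f[185:235,300:345],(540,600),interpolation=cv2.INTER_CUBIC)
b=cv2.resize(g[205:240,298:335],(634,600),interpolation=cv2.INTER_CUBIC)
cv2.imwrite('pics/d1.png',a);cv2.imwrite('pics/d2.png',b*1)
E
```

```text
cap (array([ 0.49645037, -0.28485866,  0.12202679]), np.float64(0.00045490667876313265))
[ 0.49236931 -0.28056602  0.128     ] [ 0.49624009 -0.2843787   0.128     ]
link ctr tri (array([0.57564417, 0.14705443, 0.04365559]), np.float64(0.0019596853009939503))
```

View pics/d1.png

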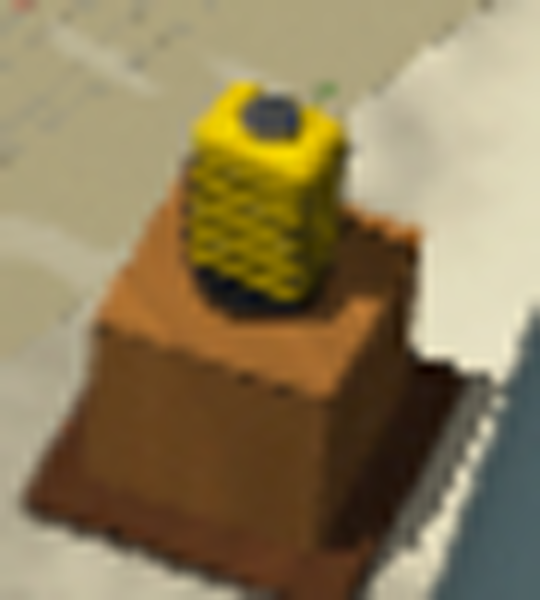

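View pics/d2.png

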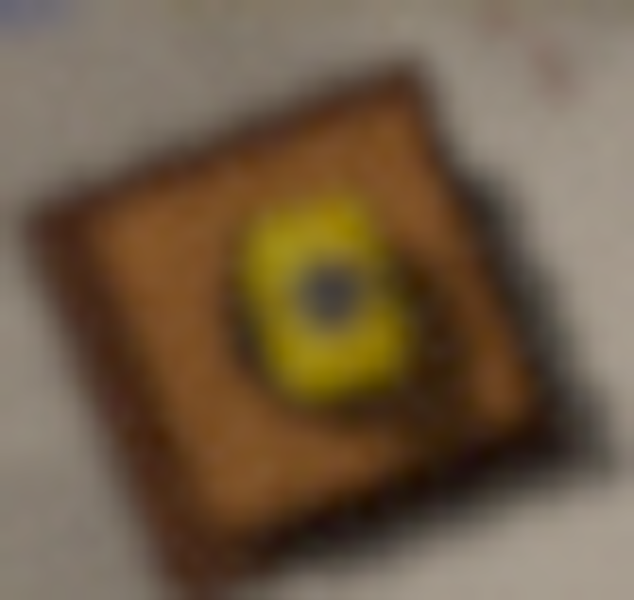

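Emit:
{"op": "jog_arm", "data": {
  "rows": [36,28,0,0,72,56,0,0,108,84,0,0,144,112,0,0,180,140,0,-0.02,216,168,0,-0.02,252,196,0,-0.02,288,222,0,-0.02],
  "grip": 85
}}

```text
time: 0.9
position: [0.4171, -0.3362, 0.2301]
tool_rot: [0.995, 0.102, -0.0, -0.001]
ft_force: [0.0, -0.1, 0.1]
finger_gap: 0.995
```

Emit:
{"op": "jog_arm", "data": {
  "rows": [36,28,0,0,70,50,0,0,77,54,-20,0,77,54,-40,0,77,54,-40,0,77,54,-40,0]
}}

```text
time: 1.5
position: [0.4934, -0.2818, 0.1898]
tool_rot: [0.995, 0.102, -0.001, -0.002]
ft_force: [0.5, 0.9, 0.5]
finger_gap: 0.996
```

```bash
python3 - <<'E'
from h import *
st()
s=snap('scene','scene1');t=snap('top','top1')
cv2.imwrite('pics/e1.png',np.hstack([cv2.resize(s['frame'][130:250,250:370],(400,400),interpolation=2),cv2.resize(t['frame'][160:260,260:360],(400,400),interpolation=2)]))
E
```

```text
{'time': 1.5, 'joint_pos': [-0.6313, 0.3808, -0.0217, 1.1723, 0.0014, 2.3054], 'joint_velocities': [-0.0074, -0.0196, 0.0315, 0.0018, 0.0003, -0.0009], 'joint_efforts': [0.3666, -44.8655, 25.7452, -0.0262, 0.0209, -0.0], 'position': [0.4934, -0.2818, 0.1898], 'tool_rot': [0.9948, 0.1022, -0.001, -0.0019], 'ft_force': [0.5044, 0.8895, 0.5022], 'wrist_torque': [-0.0194, 0.0034, -0.0067], 'finger_gap': 0.9964}
```

View pics/e1.png

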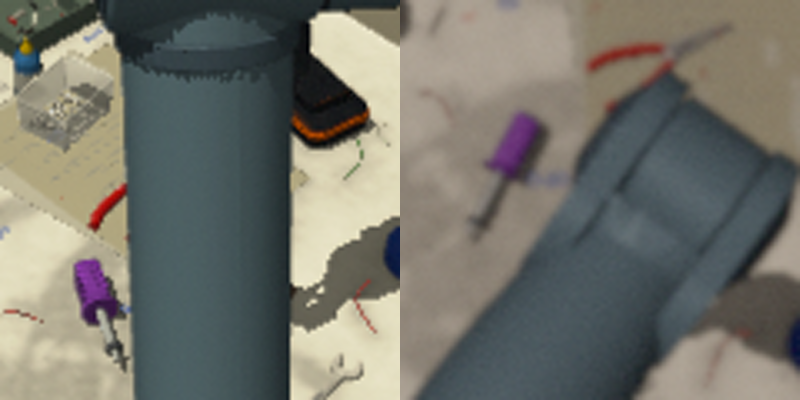

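The arm hides the stand at this pose. The purple tool, seen at about (289,197) in the top view, toppled by itself; it is clear of the fingers. I descend around the handle, watching the force.

Emit:
{"op": "jog_arm", "data": {
  "rows": [0,-1,-40,0,0,-1,-75,0,0,-1,-95,0,0,-1,-103,0,0,-1,-103,0]
}}

```text
time: 2.1
position: [0.4938, -0.2839, 0.0881]
tool_rot: [0.995, 0.102, -0.0, -0.001]
ft_force: [-0.7, 0.4, -0.3]
finger_gap: 0.994
```

Emit:
{"op": "jog_arm", "data": {
  "rows": [0,0,0,0,0,0,0,0,0,0,0,0,0,0,0,0,0,0,0,0,0,0,0,0,0,0,0,0],
  "grip": 10
}}

```text
time: 2.8
position: [0.4944, -0.2843, 0.089]
tool_rot: [0.995, 0.102, 0.001, -0.001]
ft_force: [-0.9, 0.5, 5.6]
finger_gap: 0.273
```

Emit:
{"op": "jog_arm", "data": {
  "rows": [0,0,0,0,0,0,0,0]
}}

```text
time: 3.0
position: [0.4944, -0.2843, 0.089]
tool_rot: [0.995, 0.102, 0.001, -0.0]
ft_force: [0.4, 0.7, 2.2]
finger_gap: 0.272
```

```bash
python3 - <<'E'
from h import *
st()
E
```

```text
{'time': 3.0, 'joint_pos': [-0.6338, 0.4477, -0.1922, 0.9307, 0.0015, 2.304], 'joint_velocities': [0.0018, 0.0009, -0.0012, -0.0025, -0.001, -0.0009], 'joint_efforts': [-0.0534, -45.9392, 23.7842, -0.1044, 0.0253, -0.0017], 'position': [0.4944, -0.2843, 0.089], 'tool_rot': [0.9948, 0.1017, 0.0005, -0.0005], 'ft_force': [0.4325, 0.7341, 2.1532], 'wrist_torque': [-0.0069, 0.0712, -0.0175], 'finger_gap': 0.2725}
```

Emit:
{"op": "jog_arm", "data": {
  "rows": [0,0,15,0,0,0,35,0,0,0,60,0,0,0,85,0,0,0,95,0,0,0,95,0]
}}

```text
time: 3.6
position: [0.4951, -0.2848, 0.1849]
tool_rot: [0.995, 0.102, 0.001, 0.0]
ft_force: [1.1, -0.8, -2.7]
finger_gap: 0.271
```

```bash
python3 - <<'E'
from h import *
st()
s=snap('scene','scene2');t=snap('top','top2')
cv2.imwrite('pics/e2.png',np.hstack([cv2.resize(s['frame'][130:250,250:370],(400,400),interpolation=2),cv2.resize(t['frame'][160:260,260:360],(400,400),interpolation=2)]))
E
```

```text
{'time': 3.6, 'joint_pos': [-0.6339, 0.3832, -0.031, 1.1542, 0.0015, 2.3041], 'joint_velocities': [-0.0011, 0.0226, -0.049, -0.0278, 0.0015, -0.0], 'joint_efforts': [0.0385, -47.9316, 27.559, 0.4721, 0.0065, 0.0], 'position': [0.4951, -0.2848, 0.1849], 'tool_rot': [0.9948, 0.1017, 0.0014, 0.0003], 'ft_force': [1.1065, -0.8227, -2.7341], 'wrist_torque': [-0.0346, -0.0201, 0.057], 'finger_gap': 0.2712}
```

View pics/e2.png

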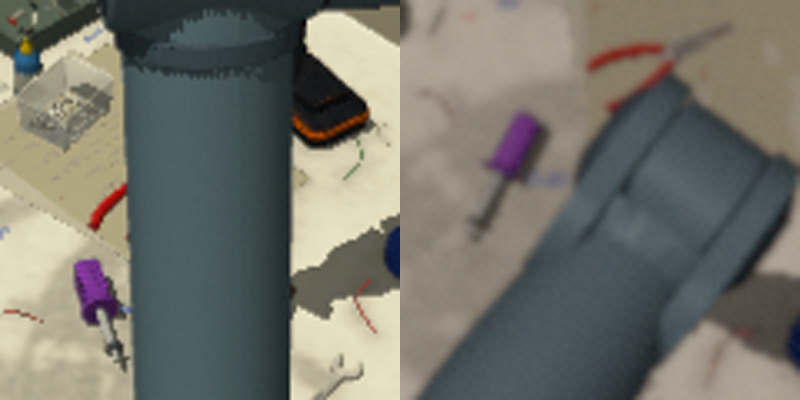

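Emit:
{"op": "jog_arm", "data": {
  "rows": [5,25,5,0.145,10,50,5,0.29,15,75,5,0.435,20,100,5,0.58,25,125,5,0.725,30,150,5,0.87,34,175,5,1.015,38,200,5,1.16]
}}

```text
time: 4.5
position: [0.5307, -0.0826, 0.1856]
tool_rot: [0.775, 0.633, -0.002, -0.002]
ft_force: [0.0, 0.5, -2.3]
finger_gap: 0.273
```

Emit:
{"op": "jog_arm", "data": {
  "rows": [5,25,0,0.145,10,50,0,0.29,15,75,0,0.435,20,100,0,0.58,25,125,0,0.725,30,150,0,0.87,34,175,0,1.015,38,200,0,1.16]
}}

```text
time: 5.3
position: [0.5675, 0.1184, 0.1833]
tool_rot: [0.298, 0.954, -0.003, -0.003]
ft_force: [0.2, -0.8, -2.9]
finger_gap: 0.275
```

```bash
python3 - <<'E'
from h import *
st(); s=arm.observe(); q=s['tool_rot']
from scipy.spatial.transform import Rotation as R
y=R.from_quat(q).as_matrix(); print(np.degrees(np.arctan2(y[1,1],y[0,1])), y[:,2])
E
```

```text
{'time': 5.3, 'joint_pos': [0.0986, 0.4104, 0.0057, 1.1738, -0.0043, 0.7046], 'joint_velocities': [0.4302, 0.1704, 0.2542, 0.0825, -0.0057, -1.0083], 'joint_efforts': [-1.7951, -49.6892, 26.4396, 0.0829, 0.0203, 0.8425], 'position': [0.5675, 0.1184, 0.1833], 'tool_rot': [0.2984, 0.9544, -0.0035, -0.0027], 'ft_force': [0.2304, -0.7658, -2.8533], 'wrist_torque': [0.035, -0.0697, 0.0066], 'finger_gap': 0.2752}
55.28226356351373 [-0.00721501 -0.00504449 -0.99996125]
```

Emit:
{"op": "jog_arm", "data": {
  "rows": [6,22,0,0.12,12,43,0,0.22,12,43,-10,0.22,12,43,-15,0.22,12,43,-15,0.22,12,43,-15,0.22]
}}

```text
time: 5.9
position: [0.5788, 0.1603, 0.1675]
tool_rot: [0.193, 0.981, -0.004, -0.003]
ft_force: [-0.5, 0.6, -1.2]
finger_gap: 0.271
```

```bash
cat > obs.py <<'E'
from h import *
import sys
from scipy.spatial.transform import Rotation as R
def pose():
    s=arm.observe(); M=R.from_quat(s['tool_rot']).as_matrix()
    print(s['time'],np.round(s['position'],4),'jaw',round(float(np.degrees(np.arctan2(M[1,1],M[0,1]))),1),'zax',np.round(M[:,2],3),'F',np.round(s['ft_force'],1),'M',np.round(s['wrist_torque'],2),'gap mm',round(float(s['finger_gap'])*85.4,1))
def look(tag,cs=(150,230,240,310),ct=(150,150,240,230)):
    s=snap('scene','s'+tag);t=snap('top','t'+tag)
    def c(f,b): 
        a=f[b[1]:b[3],b[0]:b[2]]; k=400/a.shape[1]; return cv2.resize(a,(400,int(a.shape[0]*k)),interpolation=cv2.INTER_CUBIC)
    A,B=c(s['frame'],cs),c(t['frame'],ct); h=max(len(A),len(B)); o=np.zeros((h,800,3),np.uint8); o[:len(A),:400]=A;o[:len(B),400:]=B
    cv2.imwrite(f'pics/v{tag}.png',o)
if __name__=='__main__':
    pose()
    if len(sys.argv)>1: look(sys.argv[1])
E
python3 obs.py 3
```

```text
5.9 [0.5788 0.1603 0.1675] jaw 67.8 zax [-0.008 -0.007 -1.   ] F [-0.5  0.6 -1.2] M [-0.01  0.04  0.  ] gap mm 23.1
```

View pics/v3.png

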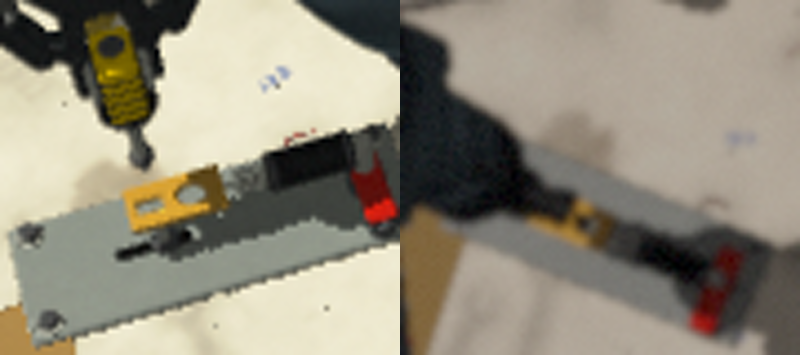

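```bash
python3 - <<'E'
from meas import *
f,K,T=load('s3')
a=cv2.resize(f[236:292,165:215],(714,800*56*0+800),interpolation=cv2.INTER_CUBIC)
a=cv2.resize(f[240:290,165:215],(600,600),interpolation=cv2.INTER_CUBIC);cv2.imwrite('pics/f3.png',a)
print('tip pred',proj(K,T,[.5781,.1597,.0865]),'slot pred',proj(K,T,[.580,.162,.0505]))
f0,_,_=load('scene0')
cv2.imwrite('pics/f0.png',cv2.resize(f0[240:290,165:215],(600,600),interpolation=cv2.INTER_CUBIC))
E
```

```text
tip pred [182.79694462 267.11878942] slot pred [183.74435541 274.960333  ]
```

View pics/f3.png

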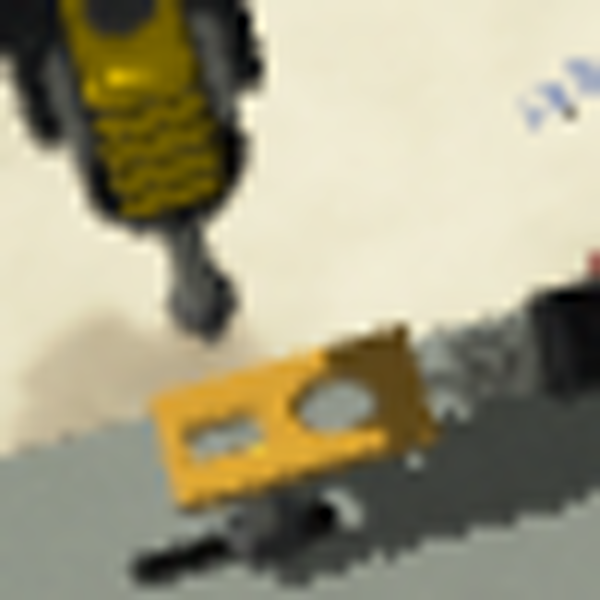

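View pics/f0.png

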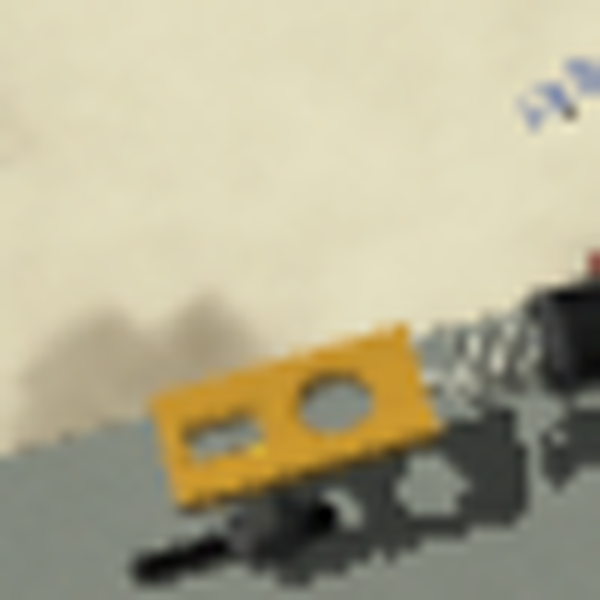

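```bash
python3 - <<'E'
from meas import *
f,K,T=load('s3')
a=np.radians(68); ex=np.array([np.cos(a),np.sin(a),0]); ey=np.array([-np.sin(a),np.cos(a),0])
s=onz(K,T,183.1,275.5,.0505); print('slot',s,'tip at .0865',onz(K,T,182,267.7,.0865))
o=s-36e-3*ex
for c in((140,572),(145,560),(230,545),(235,520),(285,515),(335,515),(265,545)):
    p=onz(K,T,165+c[0]/12-.5,240+c[1]/12-.5,.008 if c[0]<231 else .010); print(c,np.round([(p-o)@ex*1e3,(p-o)@ey*1e3],1))
E
```

```text
slot [0.57969929 0.16431338 0.0505    ] tip at .0865 [0.57794552 0.1623577  0.0865    ]
(140, 572) [62.3  0.4]
(145, 560) [60.5 -2.5]
(230, 545) [41.1  0.3]
(235, 520) [38.5 -4.7]
(285, 515) [27.3 -2.1]
(335, 515) [16.4  2. ]
(265, 545) [33.5  4.5]
```

The scene view shows the pin tip at about (182,268) and the slot centre at about (183,275.5), so the tip should go about +2, +2 mm. Both agree with the robot's own numbers. The nut shows the post at plate x of about 30 mm. I descend to just above the link.

Emit:
{"op": "jog_arm", "data": {
  "rows": [2,2,-10,0,2,2,-20,0,2,2,-28,0,2,2,-30,0,2,2,-30,0]
}}

```text
time: 6.5
position: [0.5808, 0.1625, 0.1375]
tool_rot: [0.192, 0.981, -0.004, -0.003]
ft_force: [-0.3, -0.4, -1.0]
finger_gap: 0.273
```

```bash
python3 obs.py 4; python3 - <<'E'
from meas import *
f,K,T=load('s4')
cv2.imwrite('pics/f4.png',cv2.resize(f[240:290,165:215],(600,600),interpolation=cv2.INTER_CUBIC))
E
```

```text
6.5 [0.5808 0.1625 0.1375] jaw 67.8 zax [-0.008 -0.007 -1.   ] F [-0.3 -0.4 -1. ] M [ 0.03 -0.07  0.01] gap mm 23.4
```

View pics/f4.png

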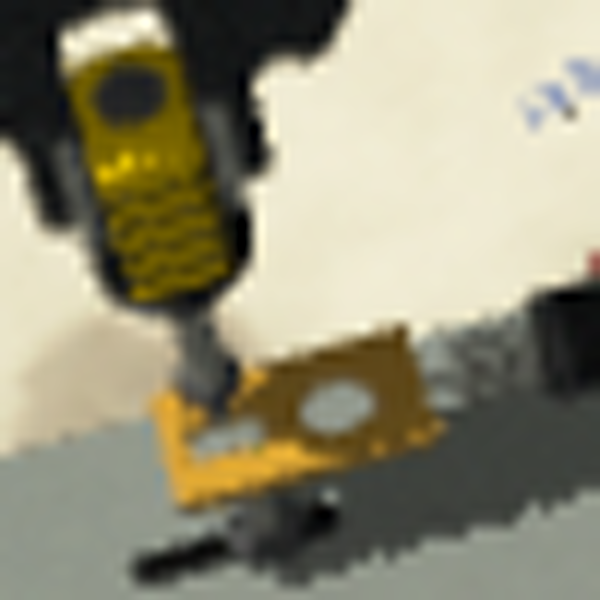

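The tip is at about (215,415) in the enlarged crop, just over the slot centre (223,432). I insert.

Emit:
{"op": "jog_arm", "data": {
  "rows": [0,0,-5,0,0,0,-8,0,0,0,-10,0,0,0,-10,0]
}}

```text
time: 7.0
position: [0.5812, 0.1626, 0.1281]
tool_rot: [0.192, 0.981, -0.004, -0.003]
ft_force: [0.1, 0.3, -1.7]
finger_gap: 0.273
```

Emit:
{"op": "jog_arm", "data": {
  "rows": [0,0,-3,0,0,0,-5,0,0,0,-6,0,0,0,-6,0]
}}

```text
time: 7.4
position: [0.5811, 0.1626, 0.1218]
tool_rot: [0.192, 0.981, -0.004, -0.003]
ft_force: [-0.4, 0.4, -2.5]
finger_gap: 0.273
```

```bash
python3 obs.py 5; python3 - <<'E'
from meas import *
f,K,T=load('s5')
cv2.imwrite('pics/f5.png',cv2.resize(f[240:290,165:215],(600,600),interpolation=cv2.INTER_CUBIC))
E
```

```text
7.4 [0.5811 0.1626 0.1218] jaw 67.8 zax [-0.007 -0.007 -1.   ] F [-0.4  0.4 -2.5] M [ 0.02 -0.04 -0.01] gap mm 23.3
```

View pics/f5.png

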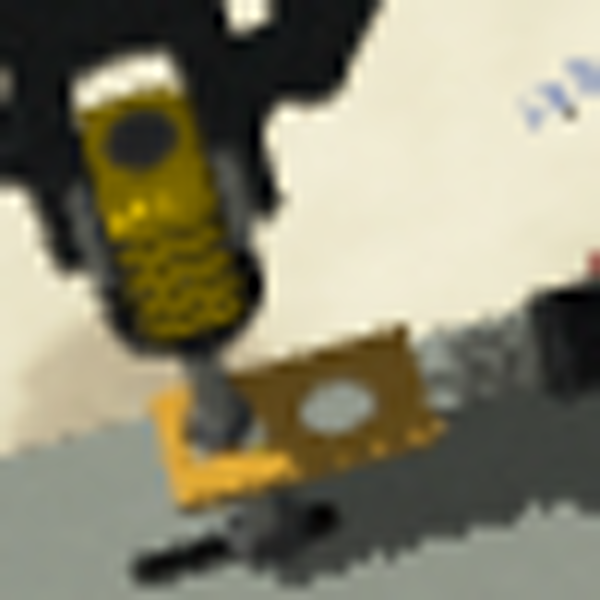

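The pin is inside the slot: the tip is below the link's underside and there is no force. Next I start pulling along (0.375, 0.927), slowly.

Emit:
{"op": "jog_arm", "data": {
  "rows": [0,0,-2,0,1,3,-3,0,2,6,-3,0,4,9,-3,0,5,12,-3,0,6,15,-3,0,6,15,-3,0,6,15,-3,0]
}}

```text
time: 8.3
position: [0.587, 0.1774, 0.1189]
tool_rot: [0.192, 0.981, -0.004, -0.003]
ft_force: [-0.9, -1.7, -2.0]
finger_gap: 0.272
```

```bash
python3 obs.py 6; python3 - <<'E'
from meas import *
f,K,T=load('s6')
cv2.imwrite('pics/f6.png',cv2.resize(f[240:290,165:215],(600,600),interpolation=cv2.INTER_CUBIC))
E
```

```text
8.3 [0.587  0.1774 0.1189] jaw 67.8 zax [-0.007 -0.008 -1.   ] F [-0.9 -1.7 -2. ] M [-0.54  0.32 -0.05] gap mm 23.2
```

View pics/f6.png

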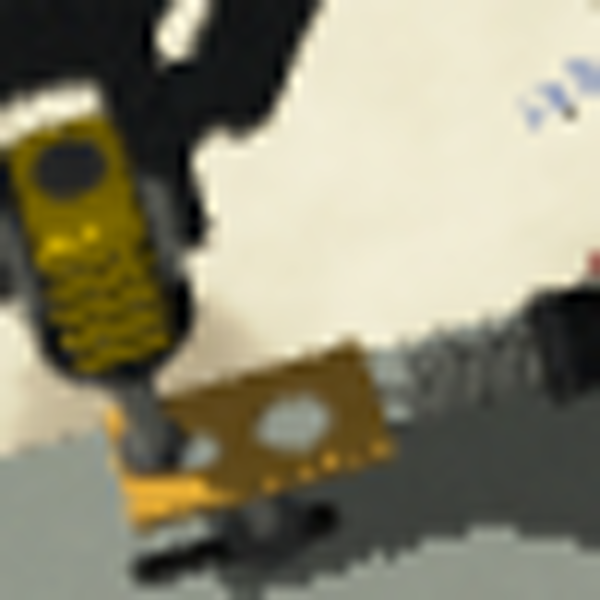

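Emit:
{"op": "jog_arm", "data": {
  "rows": [1,2,0,0,2,4,0,0,2,6,0,0,3,7,0,0,3,8,0,0,3,8,0,0]
}}

```text
time: 9.0
position: [0.59, 0.1852, 0.1189]
tool_rot: [0.193, 0.981, -0.005, -0.003]
ft_force: [-2.6, -3.2, -1.1]
finger_gap: 0.271
```

```bash
python3 obs.py 7; python3 - <<'E'
from meas import *
f,K,T=load('s7')
cv2.imwrite('pics/f7.png',cv2.resize(f[250:290,160:210],(800,640),interpolation=cv2.INTER_CUBIC)[:600])
p=[onz(K,T,165+c[0]/12-.5,240+c[1]/12-.5,.0505) for c in((405,325),(357,342))]; print(p, np.linalg.norm(p[0]-p[1]))
E
```

```text
9.0 [0.59   0.1852 0.1189] jaw 67.8 zax [-0.007 -0.008 -1.   ] F [-2.6 -3.2 -1.1] M [-1.04  0.43  0.04] gap mm 23.1
[array([0.57634101, 0.11631989, 0.0505    ]), array([0.57984437, 0.12729728, 0.0505    ])] 0.011522872788826147
```

View pics/f7.png

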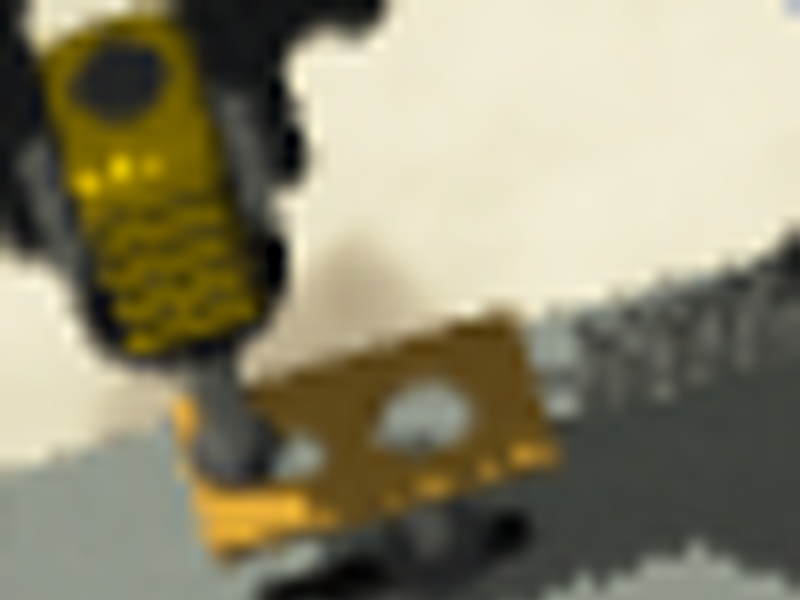

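Emit:
{"op": "jog_arm", "data": {
  "rows": [0,0,-3,0,0,0,-6,0,0,0,-9,0,0,0,-11,0,0,0,-11,0]
}}

```text
time: 9.6
position: [0.59, 0.1851, 0.1082]
tool_rot: [0.193, 0.981, -0.004, -0.003]
ft_force: [-2.1, -5.1, 0.8]
finger_gap: 0.274
```

```bash
python3 obs.py 8; python3 - <<'E'
from meas import *
f,K,T=load('s8')
cv2.imwrite('pics/f8.png',cv2.resize(f[250:290,160:210],(800,640),interpolation=cv2.INTER_CUBIC)[:600])
E
```

```text
9.6 [0.59   0.1851 0.1082] jaw 67.8 zax [-0.007 -0.008 -1.   ] F [-2.1 -5.1  0.8] M [-1.21  0.64  0.01] gap mm 23.4
```

View pics/f8.png

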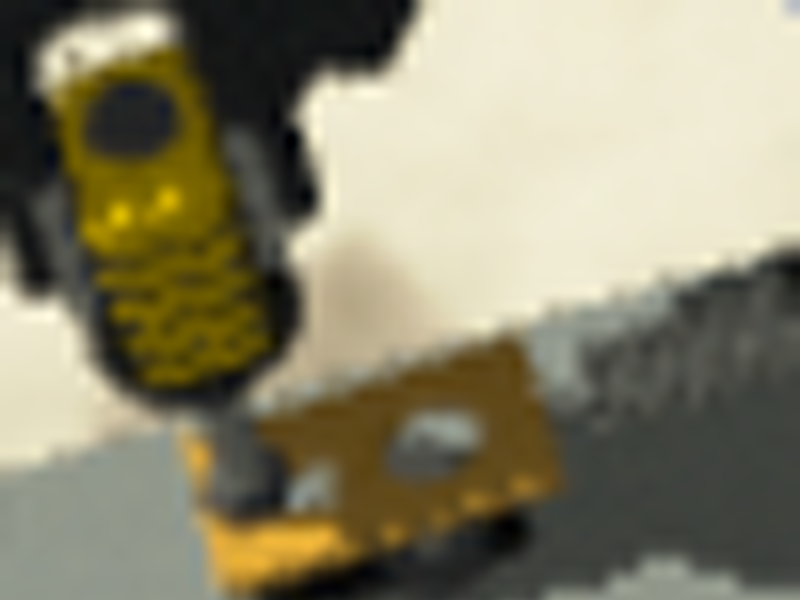

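Through the hole the post's dark head shows at about (432,460) in the crop, hole centre (435,442), so they are nearly aligned. I press further in small steps and feel.

Emit:
{"op": "jog_arm", "data": {
  "rows": [0,0,-2,0,0,0,-4,0,0,0,-4,0]
}}

```text
time: 10.0
position: [0.5908, 0.1857, 0.1052]
tool_rot: [0.193, 0.981, -0.004, -0.002]
ft_force: [-0.7, -2.6, -0.8]
finger_gap: 0.275
```

Emit:
{"op": "jog_arm", "data": {
  "rows": [0,0,-2,0,0,0,-3,0,0,0,-3,0]
}}

```text
time: 10.3
position: [0.5909, 0.1858, 0.1018]
tool_rot: [0.192, 0.981, -0.003, -0.002]
ft_force: [-0.5, -2.3, -0.9]
finger_gap: 0.276
```

```bash
python3 obs.py 9; python3 - <<'E'
from meas import *
f,K,T=load('s9')
cv2.imwrite('pics/f9.png',cv2.resize(f[250:290,160:210],(800,640),interpolation=cv2.INTER_CUBIC)[:600])
E
```

```text
10.3 [0.5909 0.1858 0.1018] jaw 67.8 zax [-0.005 -0.006 -1.   ] F [-0.5 -2.3 -0.9] M [-0.85  0.32 -0.01] gap mm 23.6
```

View pics/f9.png

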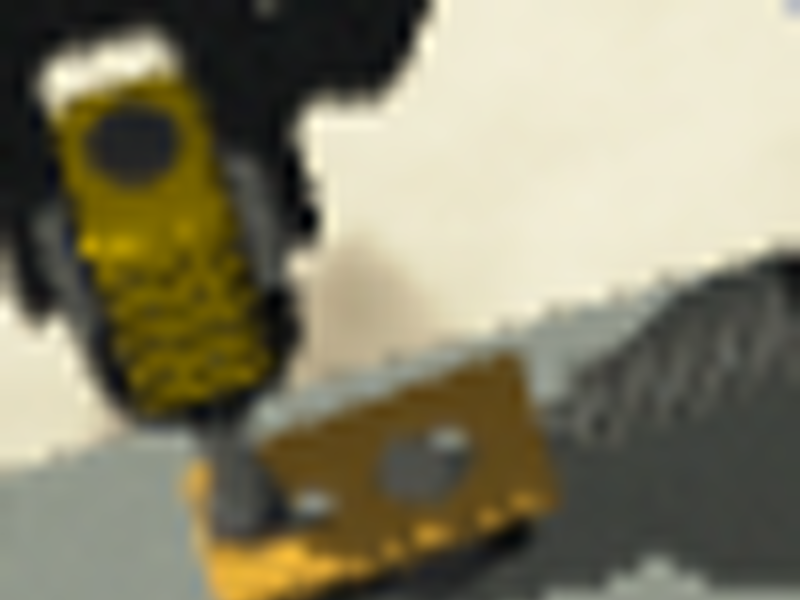

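The head now fills the hole but sits toward its outer edge: a gap shows at (450,437) on the lug side, and the pull force fell because the head is taking load. I pull 2–3 mm more, then press.

Emit:
{"op": "jog_arm", "data": {
  "rows": [0,1,0,0,1,2,0,0,1,3,-1,0,1,3,-3,0,1,3,-3,0]
}}

```text
time: 10.9
position: [0.5916, 0.1884, 0.0985]
tool_rot: [0.193, 0.981, -0.004, -0.002]
ft_force: [-1.5, -5.2, 0.6]
finger_gap: 0.277
```

```bash
python3 obs.py 10; python3 - <<'E'
from meas import *
f,K,T=load('s10')
cv2.imwrite('pics/f10.png',cv2.resize(f[250:290,160:210],(800,640),interpolation=cv2.INTER_CUBIC)[:600])
E
```

```text
10.9 [0.5916 0.1884 0.0985] jaw 67.8 zax [-0.005 -0.007 -1.   ] F [-1.5 -5.2  0.6] M [-1.44  0.41  0.04] gap mm 23.6
```

View pics/f10.png

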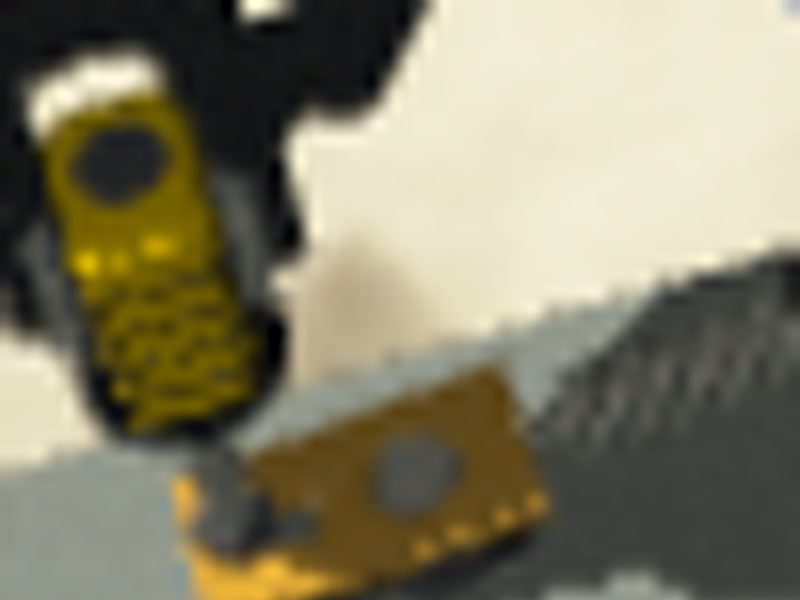

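Emit:
{"op": "jog_arm", "data": {
  "rows": [0,0,-2,0,0,0,-4,0,0,0,-4,0]
}}

```text
time: 11.3
position: [0.5915, 0.1881, 0.0944]
tool_rot: [0.193, 0.981, -0.004, -0.002]
ft_force: [-2.5, -4.4, 1.7]
finger_gap: 0.278
```

Emit:
{"op": "jog_arm", "data": {
  "rows": [0,0,-1,0,0,0,-2,0,0,0,-2,0]
}}

```text
time: 11.6
position: [0.5915, 0.1879, 0.0923]
tool_rot: [0.193, 0.981, -0.005, -0.002]
ft_force: [-1.1, -5.1, 1.7]
finger_gap: 0.275
```

```bash
python3 obs.py 11; python3 - <<'E'
from meas import *
f,K,T=load('s11')
cv2.imwrite('pics/f11.png',cv2.resize(f[250:290,160:210],(800,640),interpolation=cv2.INTER_CUBIC)[:600])
E
```

```text
11.6 [0.5915 0.1879 0.0923] jaw 67.8 zax [-0.006 -0.008 -1.   ] F [-1.1 -5.1  1.7] M [-1.37  0.48  0.03] gap mm 23.4
```

View pics/f11.png

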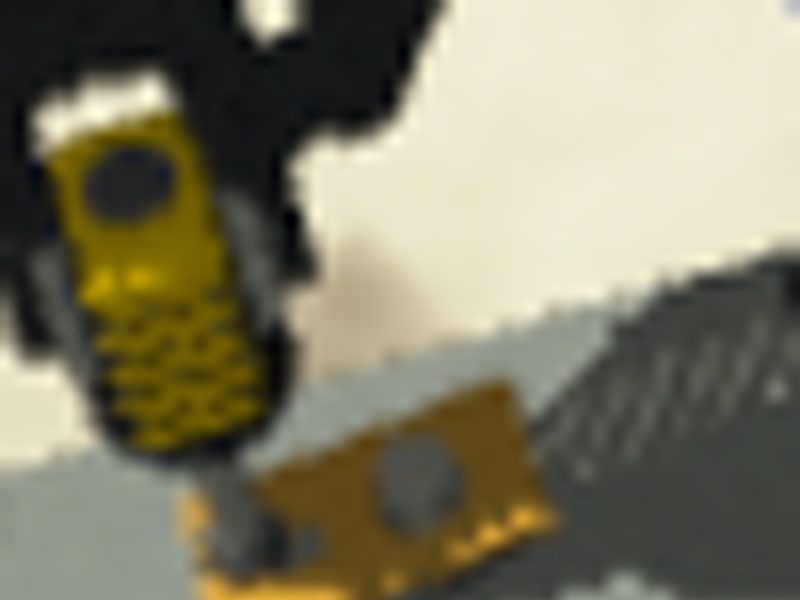

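The head now stands proud of the link. I ease back along the spring so the shank takes the load.

Emit:
{"op": "jog_arm", "data": {
  "rows": [0,-1,-1,0,-1,-2,-1,0,-1,-4,-1,0,-2,-5,-1,0,-2,-6,-1,0,-2,-6,-1,0]
}}

```text
time: 12.3
position: [0.59, 0.1828, 0.0916]
tool_rot: [0.192, 0.981, -0.003, -0.002]
ft_force: [-0.8, -1.3, -0.4]
finger_gap: 0.278
```

```bash
python3 obs.py 12; python3 - <<'E'
from meas import *
f,K,T=load('s12')
cv2.imwrite('pics/f12.png',cv2.resize(f[250:290,160:210],(800,640),interpolation=cv2.INTER_CUBIC)[:600])
E
```

```text
12.3 [0.59   0.1828 0.0916] jaw 67.8 zax [-0.005 -0.006 -1.   ] F [-0.8 -1.3 -0.4] M [-0.22  0.24  0.01] gap mm 23.7
```

View pics/f12.png

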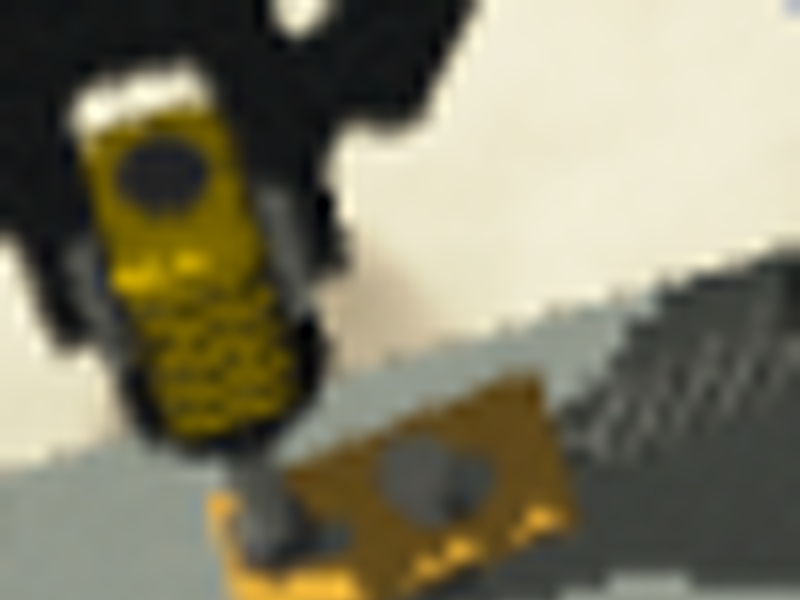

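The head (420,475) now overlaps the outer rim and the hole shows open on the lug side, at (470,480). The pull force is nearly gone. I centre the pin in its slot and lift.

Emit:
{"op": "jog_arm", "data": {
  "rows": [-1,-2,0,0,-2,-4,0,0,-2,-4,1,0,-2,-4,3,0,-2,-4,5,0,-2,-4,5,0]
}}

```text
time: 13.0
position: [0.5877, 0.1785, 0.0967]
tool_rot: [0.193, 0.981, -0.004, -0.002]
ft_force: [-0.9, -0.3, -0.3]
finger_gap: 0.272
```

```bash
python3 obs.py 13; python3 - <<'E'
from meas import *
f,K,T=load('s13')
cv2.imwrite('pics/f13.png',cv2.resize(f[250:290,160:210],(800,640),interpolation=cv2.INTER_CUBIC)[:600])
E
```

```text
13.0 [0.5877 0.1785 0.0967] jaw 67.8 zax [-0.005 -0.007 -1.   ] F [-0.9 -0.3 -0.3] M [0.02 0.16 0.04] gap mm 23.2
```

View pics/f13.png

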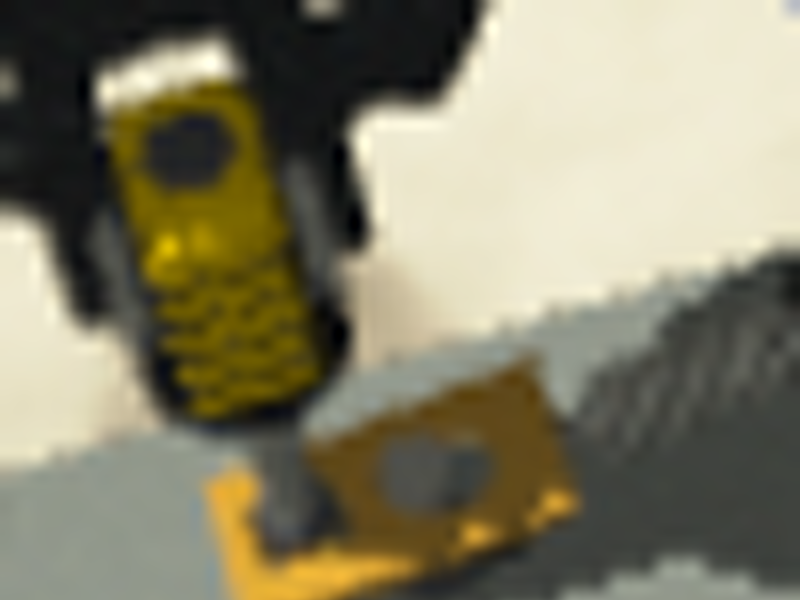

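Emit:
{"op": "jog_arm", "data": {
  "rows": [0,0,3,0,0,0,6,0,0,0,10,0,0,0,15,0,0,0,20,0,0,0,25,0,0,0,25,0]
}}

```text
time: 13.8
position: [0.5885, 0.1787, 0.1228]
tool_rot: [0.193, 0.981, -0.003, -0.001]
ft_force: [0.6, -0.1, -1.7]
finger_gap: 0.273
```

```bash
python3 obs.py 14; python3 - <<'E'
from meas import *
f,K,T=load('s14')
cv2.imwrite('pics/f14.png',cv2.resize(f[250:290,160:210],(800,640),interpolation=cv2.INTER_CUBIC)[:600])
E
```

```text
13.8 [0.5885 0.1787 0.1228] jaw 67.8 zax [-0.003 -0.006 -1.   ] F [ 0.6 -0.1 -1.7] M [ 0.01 -0.03 -0.02] gap mm 23.3
```

View pics/f14.png

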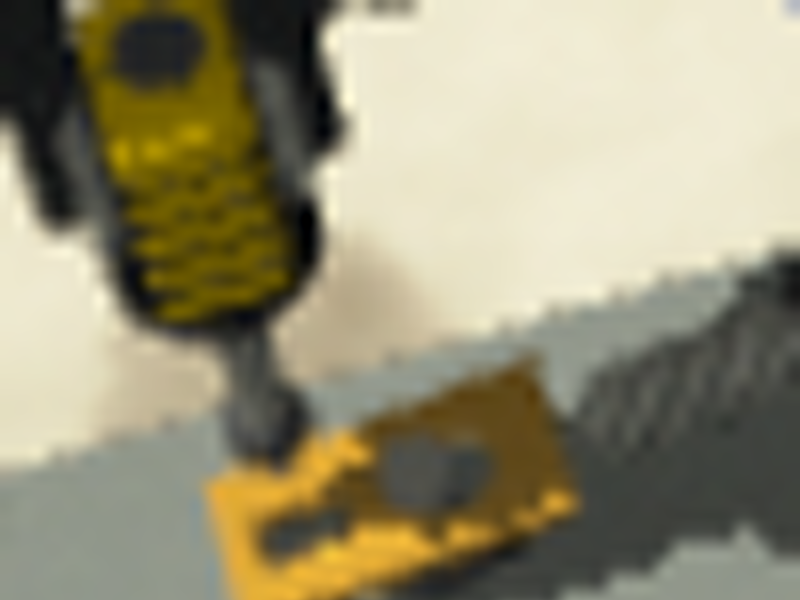

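The link stays caught with the pin clear: slot visible at (305,535), head over the rim at (420,470). I check the puller's tilt in the grip, then carry it back.

```bash
python3 - <<'E'
from meas import *
f,K,T=load('s14')
p=np.array([.5885,.1787,.1228]); print('cap',proj(K,T,p+[0,0,.037]),'meas',(169.3,252.3)); print('tip',proj(K,T,p-[0.0002,.0005,.081]),'meas',(175.9,278.9))
o=np.array([.5885,.1787])
print(onz(K,T,169.3,252.3,.1598)[:2]-o, onz(K,T,175.9,278.9,.0418)[:2]-o)
E
```

```text
cap [169.84379883 251.79631916] meas (169.3, 252.3)
tip [177.57388657 278.24223657] meas (175.9, 278.9)
[-0.00043557  0.00192661] [0.001066   0.00410403]
```

Emit:
{"op": "jog_arm", "data": {
  "rows": [0,0,20,0,0,0,45,0,0,0,65,0,0,0,68,0]
}}

```text
time: 14.3
position: [0.5895, 0.1789, 0.1925]
tool_rot: [0.192, 0.981, -0.003, 0.001]
ft_force: [0.0, 0.2, -1.5]
finger_gap: 0.279
```

Emit:
{"op": "jog_arm", "data": {
  "rows": [-5,-25,0,-0.14,-10,-51,0,-0.28,-16,-77,0,-0.42,-21,-103,0,-0.56,-26,-128,0,-0.7,-32,-154,0,-0.84,-37,-180,0,-0.98,-42,-206,0,-1.12]
}}

```text
time: 15.1
position: [0.5465, -0.028, 0.1911]
tool_rot: [0.686, 0.727, -0.003, -0.002]
ft_force: [0.8, -1.0, -2.5]
finger_gap: 0.275
```

Emit:
{"op": "jog_arm", "data": {
  "rows": [-5,-25,0,-0.14,-10,-51,0,-0.28,-16,-77,0,-0.42,-21,-103,0,-0.56,-26,-128,0,-0.7,-32,-154,0,-0.84,-37,-180,0,-0.98,-42,-206,0,-1.12]
}}

```text
time: 15.9
position: [0.5035, -0.2347, 0.1897]
tool_rot: [0.969, 0.249, -0.002, -0.004]
ft_force: [1.1, 0.6, -1.7]
finger_gap: 0.27
```

```bash
python3 obs.py
```

```text
15.9 [ 0.5035 -0.2347  0.1897] jaw -61.2 zax [-0.007  0.006 -1.   ] F [ 1.1  0.6 -1.7] M [-0.02 -0.01 -0.  ] gap mm 23.1
```

Emit:
{"op": "jog_arm", "data": {
  "rows": [-4,-20,0,-0.14,-8,-40,0,-0.28,-9,-50,0,-0.3,-9,-50,0,-0.3,-9,-50,0,-0.3]
}}

```text
time: 16.4
position: [0.4944, -0.2838, 0.1892]
tool_rot: [0.995, 0.102, -0.002, -0.005]
ft_force: [-0.2, 0.7, -1.3]
finger_gap: 0.272
```

```bash
python3 -c "
from obs import *
pose(); look('15',(250,150,370,250),(260,160,360,260))"
```

```text
16.4 [ 0.4944 -0.2838  0.1892] jaw -78.3 zax [-0.005  0.009 -1.   ] F [-0.2  0.7 -1.3] M [0.   0.03 0.02] gap mm 23.2
```

View pics/v15.png

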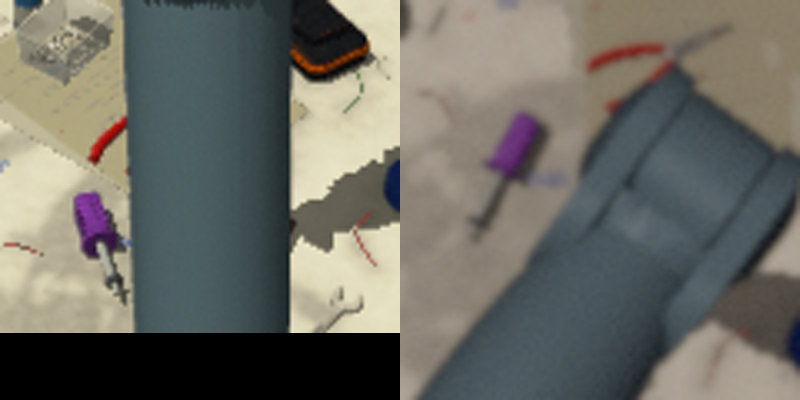

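Emit:
{"op": "jog_arm", "data": {
  "rows": [0,0,-15,0,0,0,-30,0,0,0,-40,0,0,0,-48,0,0,0,-48,0]
}}

```text
time: 17.0
position: [0.4941, -0.2826, 0.1404]
tool_rot: [0.995, 0.103, -0.003, -0.005]
ft_force: [-1.1, 0.4, -1.9]
finger_gap: 0.275
```

Emit:
{"op": "jog_arm", "data": {
  "rows": [0,0,-10,0,0,0,-20,0,0,0,-28,0,0,0,-36,0,0,0,-40,0,0,0,-40,0]
}}

```text
time: 17.6
position: [0.4935, -0.2823, 0.0995]
tool_rot: [0.995, 0.103, -0.003, -0.006]
ft_force: [-0.1, 0.4, -1.9]
finger_gap: 0.279
```

Emit:
{"op": "jog_arm", "data": {
  "rows": [1,-2,-4,0,1,-2,-7,0,1,-2,-9,0,1,-2,-9,0]
}}

```text
time: 18.0
position: [0.4944, -0.2842, 0.0902]
tool_rot: [0.995, 0.103, -0.003, -0.006]
ft_force: [-0.2, -0.7, -2.4]
finger_gap: 0.272
```

Emit:
{"op": "jog_arm", "data": {
  "rows": [0,0,-1,0,0,0,-1,0]
}}

```text
time: 18.2
position: [0.4945, -0.2843, 0.0893]
tool_rot: [0.995, 0.103, -0.003, -0.006]
ft_force: [-0.2, 0.0, -2.0]
finger_gap: 0.275
```

Emit:
{"op": "jog_arm", "data": {
  "rows": [0,0,-1,0,0,0,-2,0,0,0,-2,0]
}}

```text
time: 18.5
position: [0.4946, -0.2843, 0.0891]
tool_rot: [0.995, 0.103, -0.003, -0.006]
ft_force: [-3.0, 2.9, 8.9]
finger_gap: 0.275
```

Fz went from -2 to +8.9 N, so the flange is on the wood. I release.

Emit:
{"op": "jog_arm", "data": {
  "rows": [0,0,1,0,0,0,1,0]
}}

```text
time: 18.7
position: [0.4949, -0.2845, 0.0906]
tool_rot: [0.995, 0.103, -0.003, -0.005]
ft_force: [-0.7, 0.6, -2.1]
finger_gap: 0.272
```

Emit:
{"op": "jog_arm", "data": {
  "rows": [0,0,0,0,0,0,0,0,0,0,0,0,0,0,0,0,0,0,0,0,0,0,0,0],
  "grip": 85
}}

```text
time: 19.3
position: [0.4949, -0.2845, 0.0905]
tool_rot: [0.995, 0.103, -0.003, -0.005]
ft_force: [0.7, 1.2, -0.2]
finger_gap: 0.997
```

Emit:
{"op": "jog_arm", "data": {
  "rows": [0,0,20,0,0,0,50,0,0,0,90,0,0,0,120,0,0,0,120,0]
}}

```text
time: 19.8
position: [0.4974, -0.2863, 0.2157]
tool_rot: [0.995, 0.103, 0.001, -0.002]
ft_force: [0.4, 0.5, 0.3]
finger_gap: 0.995
```

Emit:
{"op": "jog_arm", "data": {
  "rows": [-30,-30,0,0,-60,-60,0,0,-90,-90,0,0,-120,-120,0,0,-150,-155,0,0,-180,-190,0,0,-210,-210,0,0,-210,-210,0,0]
}}

```text
time: 20.6
position: [0.2837, -0.4986, 0.2145]
tool_rot: [0.995, 0.1, -0.0, -0.002]
ft_force: [0.4, 0.3, -0.1]
finger_gap: 0.994
```

```bash
python3 -c "
from obs import *
pose(); look('16',(140,180,350,310),(150,160,350,260))
f,_,_=load('s16');g,_,_=load('t16')
cv2.imwrite('pics/g16.png',np.hstack([cv2.resize(f[185:235,300:345],(400,444),interpolation=2),cv2.resize(f[250:290,160:205],(400,444),interpolation=2)]))"
```

```text
20.6 [ 0.2837 -0.4986  0.2145] jaw -78.5 zax [-0.001  0.005 -1.   ] F [ 0.4  0.3 -0.1] M [ 0.02 -0.02 -0.02] gap mm 84.9
```

View pics/v16.png

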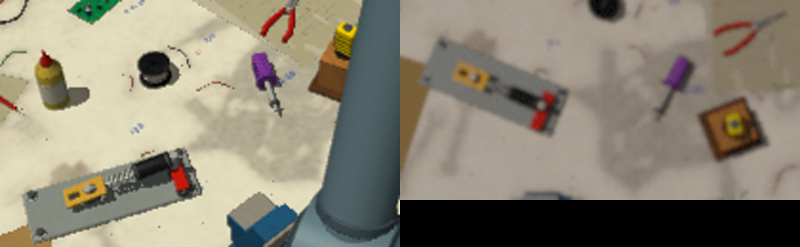

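View pics/g16.png

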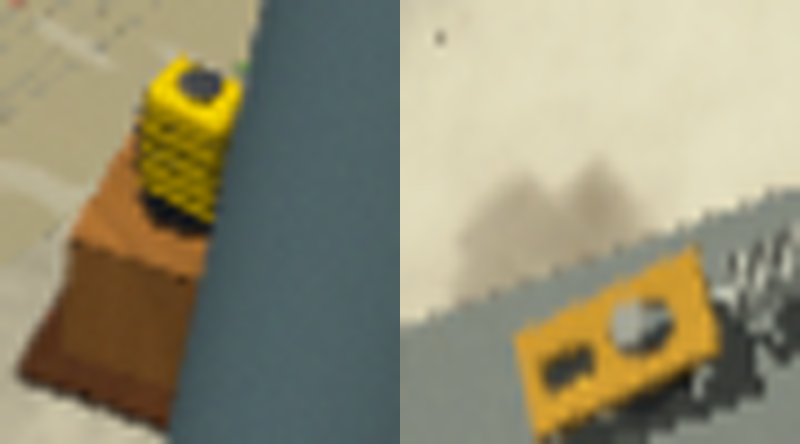

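```bash
python3 - <<'E'
from meas import *
f,K,T=load('s16'); a=np.radians(68); ex=np.array([np.cos(a),np.sin(a),0]); ey=np.array([-np.sin(a),np.cos(a),0])
o=onz(K,T,183.1,275.5,.0505)-36e-3*ex
for z in(.028,.030,.048):
    p=onz(K,T,187.1,286.1,z); print(z,np.round([(p-o)@ex*1e3,(p-o)@ey*1e3],1))
g,_,_=load('t16'); g0,_,_=load('top0'); f0,_,_=load('scene0')
cn=lambda im,box,lo,hi:(lambda m:np.round([m['m10']/m['m00']+box[0],m['m01']/m['m00']+box[1],m['m00']],2))(cv2.moments(rng(hsv(im),lo,hi)[box[1]:box[3],box[0]:box[2]].astype(np.uint8)))
print('pull top',cn(g0,(308,212,326,232),(22,150,80),(33,255,255)),cn(g,(308,212,326,232),(22,150,80),(33,255,255)))
print('pliers top',cn(g0,(300,160,345,192),(0,120,50),(8,255,255)),cn(g,(300,160,345,192),(0,120,50),(8,255,255)))
print('spool top',cn(g0,(240,150,266,175),(0,0,0),(180,255,50)),cn(g,(240,150,266,175),(0,0,0),(180,255,50)))
print('bottle scene',cn(f0,(155,200,180,240),(10,90,40),(30,255,220)),cn(f,(155,200,180,240),(10,90,40),(30,255,220)))
E
```

```text
0.028 [33.1 21.6]
0.03 [33.1 23. ]
0.048 [33.3 35.8]
pull top [316.31 222.18  74.  ] [316.71 221.99  70.  ]
pliers top [317.57 177.59 103.  ] [317.64 177.53 105.  ]
spool top [251.92 161.54 166.  ] [251.98 161.49 162.  ]
bottle scene [166.3  222.11 207.  ] [166.27 222.07 208.  ]
```

```bash
python3 - <<'E'
from meas import *
f,K,T=load('s16'); a=np.radians(68); ex=np.array([np.cos(a),np.sin(a),0]); ey=np.array([-np.sin(a),np.cos(a),0])
o=onz(K,T,183.1,275.5,.0505)-36e-3*ex
for z in(.026,.030,.048):
    p=onz(K,T,187.1,278.8,z); print(z,np.round([(p-o)@ex*1e3,(p-o)@ey*1e3],1))
E
sed -i 's/$//' obs.py; python3 -c "
from h import *
f,K,T=load('t16');cv2.imwrite('pics/h16.png',cv2.resize(f[205:240,298:335],(634,600),interpolation=2))"
```

```text
0.026 [27.8 -3.5]
0.03 [27.9 -0.5]
0.048 [28.1 12.6]
```

View pics/h16.png

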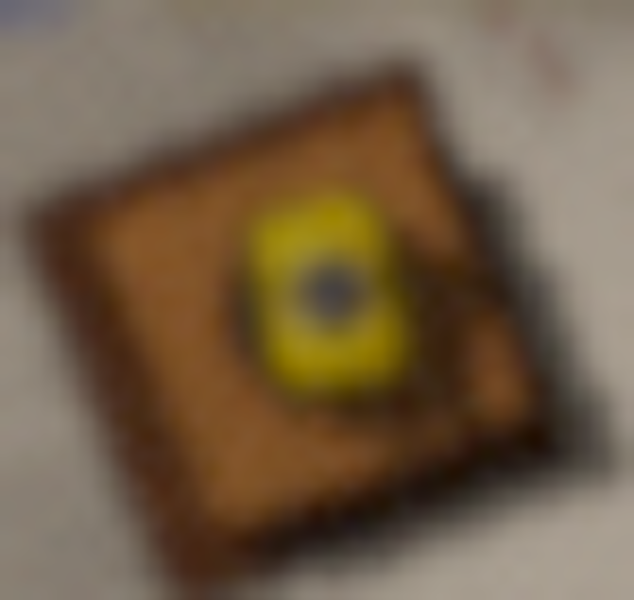

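The puller is back where it hung, upright with its cap at (316.5,222) in the top view. The link is low on the post with the spring stretched well over 11 mm, and the bystanders have not moved. I hand the job in.

```bash
python3 -c "
from h import *
print(arm.job_done())"
```

```text
the job is handed in; nothing more can be done
None
```

The link is caught under the post's head and the yellow puller hangs in its wooden stand again. I handed the job in at about 20.7 s of the 67 s allowed; no verdict was reported.

**What I did:** I put the pin in the link's slot, pulled until the post's head lined up in the hole, pressed the link down over it and eased back. Wrist readings while the puller was on the link stayed at about 6 N or less.

**Last checks:**
- **Link:** the pictures show the hole at plate x of about 28 mm, so the spring is stretched by about 18 mm. The top of the link is about 29–30 mm above the plate's underside, with its outer rim under the head.
- **Puller:** it sits upright in its first place, with its cap within half a pixel (about 1.5 mm) of the start. On lowering it, the upward force rose to 8.9 N as the flange met the wood.
- **Bystanders:** the bottle, spool and pliers are within 0.1 pixel of where they were. The gripper is open and clear of everything.

**What disagreed:**
- The two cameras differed by 3–5 mm on the unit's position. I settled that with the robot's own position and by feel.
- The purple lookalike fell over during my first move, well below the gripper. Nothing I could see touched it, and I left it lying.

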